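# Ring back on its post, flour bin held open

### The job

I want to scoop flour with both hands: first take the orange rolling-pin ring off the lid of the blue flour bin and thread it fully down onto its wooden post. Then, with the ring left there, lift the bin's lid by its bar to 50 degrees from closed (a few degrees either way) and finish while your fingers still hold it there: it falls shut by itself, so do not let go and do not prop it. Leave everything else on the worktop where it is.

Things in the scene. Friction and masses are not known exactly. Their poses are not given: they have to be found in the camera images.
- spacer_ring: loose orange plastic thickness ring for a rolling pin: outer diameter 60 mm, hole 32 mm, 18 mm high, about 50 g; it starts lying flat on the bin's closed lid. Origin: centre of its underside, z along the hole.
- ring_post: fixed wooden post for such rings: round dark base 92 mm across and 12 mm high on the worktop, with an upright pale pin 22 mm in diameter whose top is 60 mm above the worktop. Origin: on the pin's axis at the underside of the base (worktop level). A seated ring lies on the base, its underside 12 mm above this origin.
- post_tip (a point): centre of the top of the pin
- flour_bin: fixed blue flour bin with a flat pale wooden lid, 165 mm deep (its x) x 230 mm wide (its y), 85 mm high without the lid. Origin: centre of its underside on the worktop; its own -x axis points to the front, where the bar is. The lid is 12 mm thick, its flat top is 97 mm above the worktop when shut; it is hinged along the bin's back upper edge.
- bin_lid (a joint): lid angle in rad: 0 shut (horizontal), grows as the front of the lid rises, range 0 to 1.75; 50 degrees is 0.873. No spring or stay: the lid (about 0.32 kg) falls shut when let go below about 1.5 rad.
- lid_bar (a point): middle of the round steel pull bar (10 mm diameter, turns freely between finger pads), parallel to the bin's y, in the lid's mid plane, 207 mm from the hinge line; 100 mm free between its side arms. Moves with the lid. When shut its axis is 42 mm in front of the bin's front face, 91 mm above the worktop, nothing below.
- lid_hinge (a point): middle of the hinge line at the lid's back edge, at the height of the shut lid's mid plane, 91 mm above the worktop (the hinge axis is 6 mm below it and parallel to the bin's y)
- mug: bystander, to be left alone: white mug with green inside, 80 mm wide, 113 mm with its handle, 91 mm tall. Origin: centre of its underside.
- teapot: bystander, to be left alone: white ribbed teapot, 163 x 240 x 139 mm. Origin: centre of its underside.
- shaker_glass: bystander, to be left alone: glass shaker with a grey perforated cap, 44 mm across, 90 mm tall. Origin: centre of its underside.
- spoon: bystander, to be left alone: grey metal teaspoon lying flat near the front edge, 139 x 30 x 10 mm. Origin: centre of its underside.
- peppermill: bystander, to be left alone: slim mill with pink filling and black cap, 52 mm across, 223 mm tall, behind the work. Origin: centre of its underside.
- small_creamer: bystander, to be left alone: white jug with a handle, 116 x 176 x 165 mm. Origin: centre of its underside.
Things that resemble listed ones, but are neither listed nor needed, are in the scene too. Of the things shaped like the spacer_ring, the orange one is meant.

How it is judged:
By the outcome, as a careful person would: the job done as asked, in the order asked, and still so for the second after the job is handed in, while the arm keeps its last pose, push and grip.
It also fails if it takes over 51 s, if anything falls off the work surface, if the arm or the gripper's body presses on something with over 40 N, if the wrist force passes 120 N, or if a joint passes its speed limit or range.

### The arm

A 7-joint arm with a two-finger parallel gripper is mounted at the origin on a cart in front of the work surface, level with it; the furniture and walls round the work are solid. World frame = base frame: x ahead of the robot, y to its left, z up, the work surface at z = 0. Lengths are in m, angles in rad, forces in N, time in s.
With the tool pointing down it reaches from about 0.4 to 0.85 m from the base axis. Payload 10.4 kg.
Tool frame: the origin (TCP) lies between the finger pads; the fingertips stand 14 mm ahead of it and the grasp point (between the pads) lies 5 mm behind it (r.finger_overhang is the z of the fingertips in the tool frame, in m); z points along the fingers, y is the line along which they close (so a half turn about z gives the same grasp; the last joint's range is limited). The gripper opens to 87 mm and grips with 3 to 60 N. Pads are 19 mm wide; open, the fingers measure 117 mm over their backs; the gripper's body (75 mm by 190 mm) begins 51 mm behind the grasp point.
Start: joints at [1.266, 0.332, -0.065, 1.46, 0.022, 1.35, -0.088], TCP at [0.174, -0.6, 0.237] pointing down, gripper open.
Joint ranges: [-2.6, 2.6], [-0.5, 2.12], [-1.47, 1.34], [0.16, 2.42], [-1.27, 4.41], [0.06, 2.06], [-2.6, 2.6]. Speed limits (rad/s): [2.22, 2.22, 2.79, 2.79, 3.14, 3.14, 3.14].

### API

Orientations are given as a unit quaternion [x, y, z, w].
In Python, from bench import r, optics gives the robot as it stands.
- The arm moves only by the shell command python3 -m pendant 'ROWS' [FORCE]. ROWS is JSON, a list of rows, each a list of 7 numbers: the closure, from -1 (fully open) to 1 (shut), then the shift along the tool's x, y, z scaled (see below), then the turn, a rotation vector about the tool's x, y, z scaled (see below). In form: [[grip, x, y, z, rx, ry, rz], ...]. A call has 1 to 8 rows; each row is the pose to reach, as a shift and turn from the pose commanded when the call began, along the tool's axes at that moment; what a row does not reach only later rows make up. The controller multiplies each number of a shift by 0.3 m and each number of a turn by 120 degrees. A row lasts 1/8 s, in which the tool goes at most 62.5 mm and 10.7 degrees, less where a joint would pass 70% of its speed; a pose out of reach is approached as far as the arm can. A call with a number of a shift or a turn outside -1 to 1 is refused whole. A call with a gripper value outside its range is refused whole. The fingers move at their own pace and stop on an object; FORCE is the grip in N (left out, the last holds). Time passes only in rows, so rows that repeat a pose let the fingers close. It gives the time, the measured TCP pose, the force, the opening and the grip force at its end, in the units of the state.
- r.read_state(): the state, without advancing time (a new reading comes with each control period).
- optics.camera(name): name is "scene" or "top" or "wrist"; returns a dict with "pixels" (480x640x3 uint8, red, green, blue), "vfov" (degrees; the focal length in pixels is half the picture's height over the tangent of half this angle, whatever the lens; pixels are square), "cx", "cy" (the principal point, pixels), "D" ([k1, k2, p1, p2, k3] as OpenCV has them; the pictures are not rectified), "rvec" (rotation vector, rad) and "tvec" (3), from world to camera coordinates, as OpenCV has them. Camera axes: x right, y down, z forward; pixel columns grow to the right and rows downward; lengths in m; the calibration is good to about 2 mm. A picture is of the moment at which its call begins. There is no depth.
- r.close_job(): hands the job in; it is judged then, once.
The state is a dict: "time": time; "joint_positions": joint angles; "joint_vel": joint speeds; "joint_torque": joint torques, N m; "ee_pos": TCP position; "eef_rot": TCP orientation; "ft_force": force on the tool from outside, world axes, zero at the start; "torque": the same for the moment, N m; "width": finger opening in m; "grip_force": force on a finger pad.
Only numpy, scipy, OpenCV 4.12 (cv2) and the standard library are available. Lean on these libraries where they do the work, as an engineer would, in place of code of your own. Each camera call takes 0.05 s, during which the arm holds its last target. There are 200 camera calls.

## Working session

There is one attempt and no reset: what is moved stays moved. The work goes in short steps, Python scripts to look and compute and a shell command to move; the robot and the scene stay as the last step left them, time stands still between calls to the robot, and variables do not carry over. Pictures are saved under pics/ and viewed, at most 10 in all, crops included, and the job is handed in when it is done.

```bash
mkdir -p pics; ls; python3 - <<'E'
from bench import r, optics
import cv2,pickle
d={}
for n in("scene","top"):
    c=optics.camera(n); d[n]=c
    cv2.imwrite(f"pics/{n}0.png",c["pixels"][:,:,::-1]); print(n,c["vfov"],c["cx"],c["cy"],c["D"],c["rvec"],c["tvec"])
pickle.dump(d,open("c0.pkl","wb"))
print(r.read_state(), r.finger_overhang)
E
```

```text
pics
scene 54.85042281214748 325.89031533427595 239.30004064667946 [0.00343281 0.         0.         0.         0.        ] [ 0.64561237 -2.50196399  1.29687888] [0.44928681 0.24735788 1.07495646]
top 47.149522511362896 318.5404737320812 242.784564817296 [-0.1687288  0.         0.         0.         0.       ] [ 1.42938967 -2.29289175  0.74840544] [0.17901136 0.46559216 1.72062046]
{'time': 0.1, 'joint_positions': array([ 1.26638307,  0.33279426, -0.06468796,  1.46083141,  0.02162708,
        1.34989835, -0.08848044]), 'joint_vel': array([-3.32376273e-05, -2.97615294e-04,  5.80606360e-04, -1.85635336e-03,
        1.60421688e-04, -2.42575685e-03, -2.77325254e-04]), 'joint_torque': array([ 3.30667390e-03, -6.24546647e+01,  2.61517492e-02, -3.90720606e+01,
       -6.13851473e-02,  3.65926197e-02,  6.46424337e-05]), 'ee_pos': array([ 0.17370576, -0.60004672,  0.23585485]), 'eef_rot': array([ 9.90086583e-01,  1.40457026e-01, -1.28826416e-04, -6.04054006e-04]), 'ft_force': array([ 0.47032971, -0.31715987,  0.08453694]), 'torque': array([-0.06689875, -0.01988549,  0.05569499]), 'grip_force': 0.0, 'width': 0.08725162607172703} 0.014
```

View pics/scene0.png

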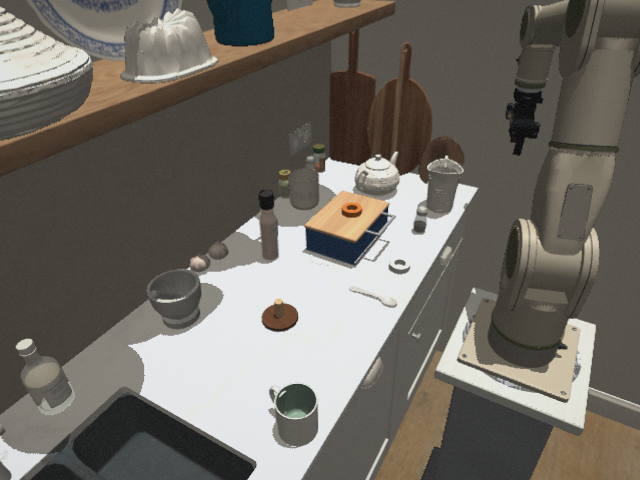

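View pics/top0.png

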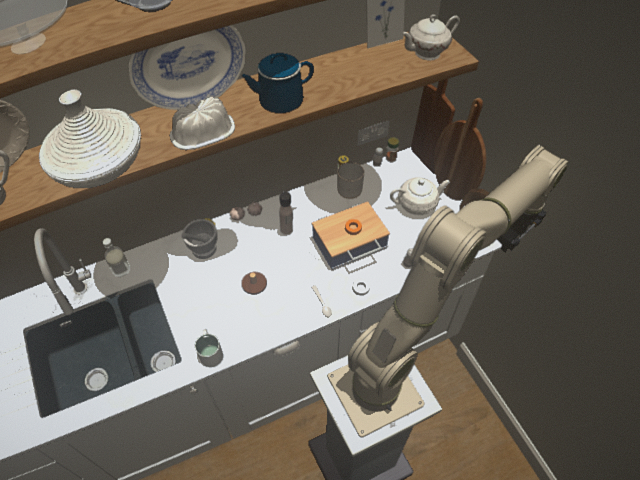

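The scene view shows the orange ring at (351,209) on the bin lid, the post at (280,312) and the bar at about (385,235). In the top view the ring is at (353,227), the post at (254,281) and the bar at about (368,250).

Ring candidates: orange at scene (351,209), and pale grey at scene (400,266) / top (361,287), lying on the worktop. The orange one on the lid fits the description. I'll confirm it in a crop.

```bash
cat > h.py <<'E'
import numpy as np, cv2, pickle
def K(c):
    f=c["pixels"].shape[0]/2/np.tan(np.radians(c["vfov"])/2)
    return np.array([[f,0,c["cx"]],[0,f,c["cy"]],[0,0,1.]])
def ray(c,uv):
    R=cv2.Rodrigues(np.array(c["rvec"],float))[0]
    p=cv2.undistortPoints(np.array(uv,float).reshape(-1,1,2),K(c),np.array(c["D"],float)).reshape(-1,2)
    d=np.c_[p,np.ones(len(p))]@R
    return -R.T@np.array(c["tvec"],float), d
def onz(c,uv,z):
    o,d=ray(c,uv); return o+d*((z-o[2])/d[:,2])[:,None]
def proj(c,P):
    return cv2.projectPoints(np.array(P,float).reshape(-1,1,3),np.array(c["rvec"],float),np.array(c["tvec"],float),K(c),np.array(c["D"],float))[0].reshape(-1,2)
def blob(c,lo,hi,box=None):
    h=cv2.cvtColor(c["pixels"],cv2.COLOR_RGB2HSV); m=cv2.inRange(h,np.array(lo),np.array(hi))
    if box:
        k=np.zeros_like(m); x0,y0,x1,y1=box; k[y0:y1,x0:x1]=255; m&=k
    cs=cv2.findContours(m,cv2.RETR_EXTERNAL,cv2.CHAIN_APPROX_NONE)[0]
    return max(cs,key=cv2.contourArea).reshape(-1,2).astype(float),m
E
python3 - <<'E'
from h import *
d=pickle.load(open("c0.pkl","rb"))
s,t=d["scene"],d["top"]
a=cv2.resize(s["pixels"][180:350,240:440],None,fx=4,fy=4,interpolation=cv2.INTER_CUBIC)[:,:,::-1]
cv2.imwrite("pics/cropS.png",a[:600])
a=cv2.resize(t["pixels"][190:310,230:400],None,fx=4.7,fy=4.7,interpolation=cv2.INTER_CUBIC)[:,:,::-1]
cv2.imwrite("pics/cropT.png",a)
for n,c,p in(("s",s,[(351,209),(330,225),(279,305),(270,320),(320,240)]),("t",t,[(353,221),(330,225),(253,273),(248,286),(325,245)])):
    h=cv2.cvtColor(c["pixels"],cv2.COLOR_RGB2HSV)
    print(n,[h[y,x].tolist() for x,y in p])
E
```

```text
s [[13, 150, 134], [15, 108, 218], [15, 97, 89], [11, 133, 111], [107, 161, 54]]
t [[13, 182, 205], [18, 110, 222], [15, 113, 218], [10, 75, 115], [14, 111, 193]]
```

View pics/cropS.png

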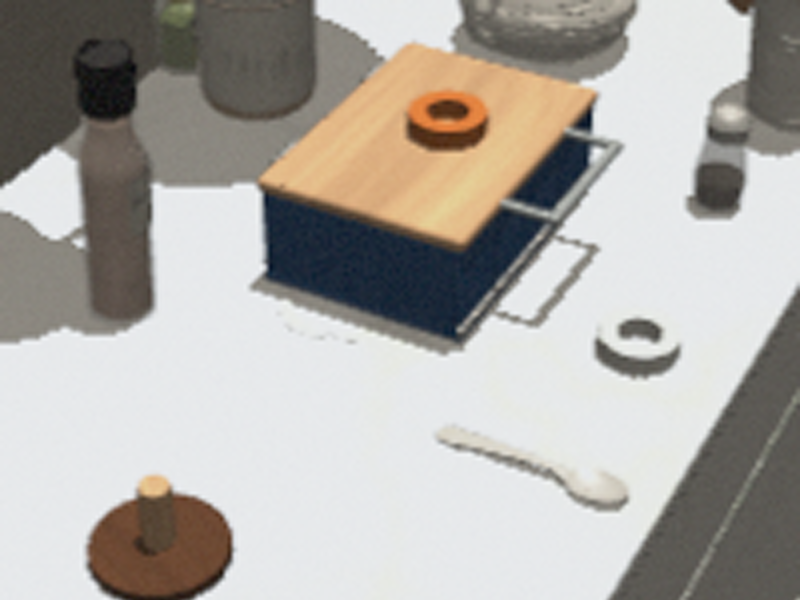

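View pics/cropT.png

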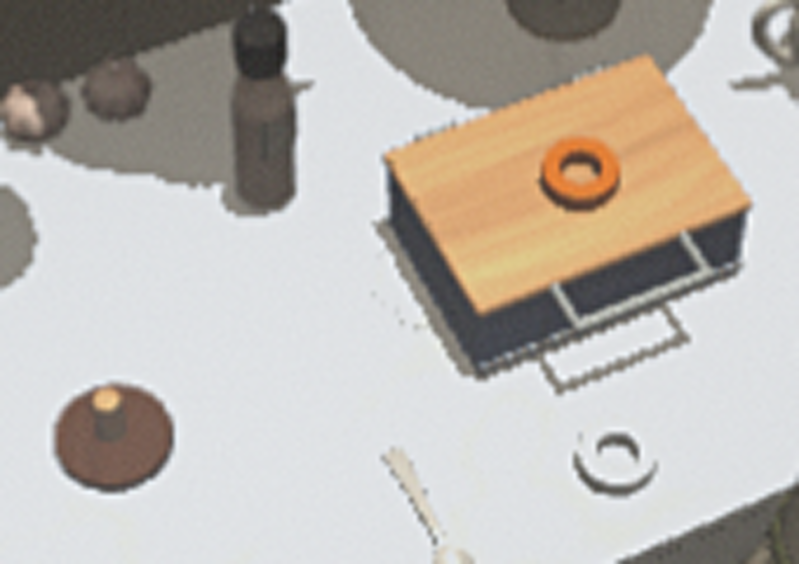

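The crops confirm it. The orange ring with a hole lies on the lid (scene crop (447,118), top crop (580,172)), and the pale ring on the worktop is not the one. Corners, pin and bar are clear enough to measure.

```bash
python3 - <<'E'
from h import *
np.set_printoptions(precision=4,suppress=True)
d=pickle.load(open("c0.pkl","rb"))
s,t=d["scene"],d["top"]
S=lambda p:np.array(p,float)/4+[240-.4,180-.4]
T=lambda p:np.array(p,float)/4.7+[230-.4,190-.4]
L={"s":(s,S([(262,185),(413,44),(597,95),(463,247)])),"t":(t,T([(388,157),(650,57),(750,205),(482,313)]))}
for k,(c,uv) in L.items():
    P=onz(c,uv,.097); ct=P.mean(0); ax=(P[0]+P[1]-P[2]-P[3]); ay=P[0]+P[3]-P[1]-P[2]
    print(k,"lid",P[:,:2].tolist(),"c",ct,"yaw x",np.degrees(np.arctan2(ax[1],ax[0])),"y",np.degrees(np.arctan2(ay[1],ay[0])),"size",np.linalg.norm(ax)/2,np.linalg.norm(ay)/2)
print("bar s",onz(s,S([(618,146),(553,218)]),.091),"t",onz(t,T([(578,323),(707,270)]),.091))
print("pin s",onz(s,S([(155,485)]),.06),"t",onz(t,T([(107,400)]),.06))
def ell(c,cont,z):
    P=onz(c,cont,z); e=cv2.fitEllipse((P[:,:2]*1000).astype(np.float32)); return e
for k,c,bx in(("s",s,(330,190,375,225)),("t",t,(335,210,375,245))):
    for lo in((8,165,60),):
        cont,m=blob(c,lo,(17,255,255),bx)
        print(k,"ring",len(cont),cont.min(0),cont.max(0),ell(c,cont,.115)if len(cont)>5 else 0)
for k,c,bx in(("s",s,(255,300,305,335)),("t",t,(238,270,270,296))):
    h=cv2.cvtColor(c["pixels"],cv2.COLOR_RGB2HSV)
    cont,m=blob(c,(0,50,20),(25,255,150),bx)
    print(k,"base",cont.min(0),cont.max(0),ell(c,cont,.012))
# shelf height guess: front edge
print(len(cont))
E
```

```text
s lid [[0.6254016799126835, -0.07540615231911962], [0.626247427423476, -0.31018940946664697], [0.46314050005045143, -0.3044803727016995], [0.463549919711295, -0.07402222958222704]] c [ 0.5446 -0.191   0.097 ] yaw x -1.250411630486249 y 90.05373497917876 size 0.16251804415554894 0.2326208024362779
t lid [[0.6250995310295935, -0.08055879136258703], [0.6244970787391986, -0.31190605539225613], [0.46069942129109076, -0.3082063985598744], [0.46162914986074244, -0.07927056352546202]] c [ 0.543 -0.195  0.097] yaw x -0.8731760562042239 y 89.80927569867113 size 0.16365302326390702 0.2301428246014977
bar s [[ 0.4237 -0.2525  0.091 ]
 [ 0.4273 -0.143   0.091 ]] t [[ 0.4258 -0.1409  0.091 ]
 [ 0.4256 -0.2508  0.091 ]]
pin s [[0.5395 0.1919 0.06  ]] t [[0.5371 0.1934 0.06  ]]
s ring 48 [342. 203.] [361. 216.] ((535.9525146484375, -193.11953735351562), (54.86273956298828, 76.61709594726562), 27.41295051574707)
t ring 38 [346. 220.] [361. 231.] ((537.3516235351562, -201.7590789794922), (52.05646896362305, 54.97553253173828), 160.3053741455078)
s base [262. 302.] [297. 330.] ((537.7710571289062, 195.40533447265625), (87.63892364501953, 94.01445007324219), 34.29478454589844)
t base [242. 272.] [265. 292.] ((534.4306030273438, 194.52569580078125), (78.32083892822266, 84.31263732910156), 170.56454467773438)
88
```

```bash
python3 - <<'E'
from h import *
from bench import r
from scipy.spatial.transform import Rotation as R
np.set_printoptions(precision=4,suppress=True)
d=pickle.load(open("c0.pkl","rb"))
s,t=d["scene"],d["top"]
print("mill",onz(s,[(270,257)],0),onz(t,[(285,232)],0),"jar",onz(t,[(350,192)],0),"teapot",onz(t,[(415,212)],0),"shaker s",onz(s,[(419,231)],0))
# shelf front edge: scene row at x~... pair: right-front corner of shelf
a=(s,(397,8));b=(t,(478,66))
o1,d1=ray(a[0],[a[1]]);o2,d2=ray(b[0],[b[1]])
A=np.c_[d1[0],-d2[0]];k=np.linalg.lstsq(A,o2-o1,rcond=None)[0];print("shelf corner",o1+d1[0]*k[0],o2+d2[0]*k[1])
st=r.read_state();q=R.from_quat(st["eef_rot"]);
tgt=R.from_matrix(np.array([[0,1,0],[1,0,0],[0,0,-1]]).T)
print("rotvec to yaw90 /120deg",(q.inv()*tgt).as_rotvec()/np.radians(120))
print("shift to above ring",q.inv().apply(np.array([.538,-.198,.235])-st["ee_pos"])/.3)
E
```

```text
mill [[ 0.7105 -0.007   0.    ]] [[ 0.7017 -0.0007  0.    ]] jar [[ 0.7718 -0.3184  0.    ]] teapot [[ 0.5663 -0.4992  0.    ]] shaker s [[ 0.3703 -0.3442  0.    ]]
shelf corner [ 0.6402 -0.7134  0.5749] [ 0.6414 -0.713   0.5758]
rotvec to yaw90 /120deg [-0.0005 -0.0003 -0.6154]
shift to above ring [ 1.5391 -0.9495  0.0039]
```

```bash
python3 -m pendant '[[-1,0.9,-0.56,-0.05,0,0,-0.615],[-1,0.9,-0.56,-0.05,0,0,-0.615],[-1,0.9,-0.56,-0.05,0,0,-0.615],[-1,0.9,-0.56,-0.05,0,0,-0.615],[-1,0.9,-0.56,-0.05,0,0,-0.615],[-1,0.9,-0.56,-0.05,0,0,-0.615],[-1,0.9,-0.56,-0.05,0,0,-0.615],[-1,0.9,-0.56,-0.05,0,0,-0.615]]' 20; cat > nx.py <<'E'
import sys
from bench import r
import numpy as np
from scipy.spatial.transform import Rotation as R
np.set_printoptions(precision=4,suppress=True)
st=r.read_state();q=R.from_quat(st["eef_rot"])
T=R.from_matrix(np.array([[0,1,0],[1,0,0],[0,0,-1.]]).T)
p=np.array(eval(sys.argv[1]))
print(st["time"],st["ee_pos"],"j",st["joint_positions"],"F",st["ft_force"],"w",st["width"],st["grip_force"],"\nshift",q.inv().apply(p-st["ee_pos"])/.3,"turn",(q.inv()*T).as_rotvec()/np.radians(120))
E
python3 nx.py '[.538,-.198,.225]'
```

```text
time: 1.1
ee_pos: [0.3863, -0.3638, 0.2513]
eef_rot: [0.708, 0.706, -0.0, -0.0]
ft_force: [-1.0, -0.0, -0.4]
width: 0.087
grip_force: 0.0
1.1 [ 0.3863 -0.3638  0.2513] j [ 1.0263  0.1411 -0.3912  1.671   0.0551  1.3408  0.6241] F [-0.9609 -0.0121 -0.408 ] w 0.08697290026069521 0.0 
shift [0.5535 0.5046 0.0876] turn [-0.0002 -0.0002 -0.0009]
```

```bash
python3 -m pendant '[[-1,0.55,0.505,0.09,0,0,0],[-1,0.55,0.505,0.09,0,0,0],[-1,0.55,0.505,0.09,0,0,0],[-1,0.55,0.505,0.09,0,0,0],[-1,0.55,0.505,0.09,0,0,0],[-1,0.55,0.505,0.09,0,0,0]]' 20; python3 - <<'E'
from h import *
from bench import r,optics
np.set_printoptions(precision=4,suppress=True)
st=r.read_state();print(st["ee_pos"],st["joint_positions"],st["joint_vel"])
c=optics.camera("wrist");pickle.dump(c,open("w1.pkl","wb"))
cv2.imwrite("pics/w1.png",c["pixels"][:,:,::-1]);print(c["vfov"],c["D"],ray(c,[(320,240)]))
cont,m=blob(c,(8,165,60),(17,255,255));P=onz(c,cont,.115);e=cv2.fitEllipse((P[:,:2]*1000).astype(np.float32))
print(len(cont),cont.min(0),cont.max(0),e)
E
```

```text
time: 1.85
ee_pos: [0.5376, -0.2, 0.2243]
eef_rot: [0.709, 0.706, -0.0, -0.0]
ft_force: [0.1, -0.3, 0.2]
width: 0.0874
grip_force: 0.0
[ 0.5376 -0.2     0.2243] [ 0.7302  0.2729 -0.5404  1.5952  0.1443  1.314   0.1649] [ 0.0197 -0.011   0.01    0.0001  0.0019  0.0007  0.0127]
59.30912538006961 [0.0067 0.     0.     0.     0.    ] (array([ 0.5387, -0.1193,  0.3727]), array([[-0.0074, -0.2818, -0.9596]]))
254 [282. 205.] [373. 277.] ((541.5671997070312, -198.47755432128906), (50.323707580566406, 60.49200439453125), 89.31098175048828)
```

View pics/w1.png

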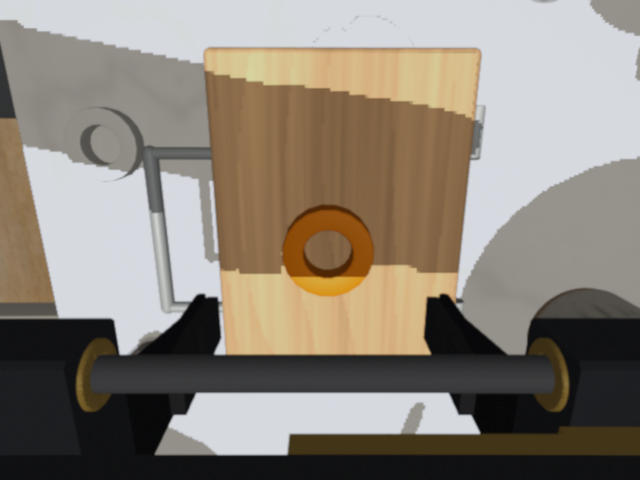

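The wrist view shows the ring at (328,251) with its hole clear, and the bar running from (149,152) to (166,306) on the left. I'll refine both positions with a wider mask.

```bash
python3 - <<'E'
from h import *
np.set_printoptions(precision=4,suppress=True)
c=pickle.load(open("w1.pkl","rb"))
cont,m=blob(c,(5,190,60),(22,255,255),(270,195,385,305))
P=onz(c,cont,.115);e=cv2.fitEllipse((P[:,:2]*1000).astype(np.float32));print(cont.min(0),cont.max(0),e)
print("hole/outer ext", onz(c,[(283,251),(374,251),(328,204),(328,243)],.115))
print("bar",onz(c,[(154,154),(167,304),(157,190),(163,260)],.091))
print("lid edges",onz(c,[(216,200),(472,180),(221,250),(464,240)],.097))
E
python3 nx.py '[.5395,-.199,.114]'
```

```text
[283. 205.] [373. 295.] ((541.5313720703125, -202.9510955810547), (57.300071716308594, 60.424808502197266), 1.1232842206954956)
hole/outer ext [[ 0.5129 -0.2022  0.115 ]
 [ 0.5713 -0.2025  0.115 ]
 [ 0.5418 -0.1717  0.115 ]
 [ 0.5418 -0.197   0.115 ]]
bar [[ 0.4283 -0.1428  0.091 ]
 [ 0.4245 -0.2501  0.091 ]
 [ 0.4274 -0.1665  0.091 ]
 [ 0.4255 -0.2162  0.091 ]]
lid edges [[ 0.4679 -0.1723  0.097 ]
 [ 0.636  -0.16    0.097 ]
 [ 0.4686 -0.207   0.097 ]
 [ 0.6346 -0.2008  0.097 ]]
1.9 [ 0.5374 -0.2005  0.2245] j [ 0.7308  0.2725 -0.5401  1.5952  0.1444  1.314   0.1654] F [ 0.212  -0.2175  0.1625] w 0.08693588144904427 0.0 
shift [0.0054 0.0071 0.3683] turn [-0.0002  0.0003 -0.0023]
```

```bash
python3 -m pendant '[[-1,0,0.01,0.18,0,0,0],[-1,0,0.01,0.3,0,0,0],[-1,0,0.01,0.365,0,0,0],[-1,0,0.01,0.365,0,0,0],[-0.2,0,0.01,0.365,0,0,0],[1,0,0.01,0.365,0,0,0],[1,0,0.01,0.365,0,0,0],[1,0,0.01,0.365,0,0,0]]' 20; python3 nx.py '[.5395,-.199,.114]'
```

```text
time: 2.9
ee_pos: [0.5414, -0.1992, 0.1156]
eef_rot: [0.707, 0.707, 0.0, 0.0]
ft_force: [0.1, 0.8, 3.0]
width: 0.0593
grip_force: 20.0
2.9 [ 0.5414 -0.1992  0.1156] j [ 0.7083  0.3743 -0.5254  1.7127  0.2066  1.1091  0.1194] F [0.0643 0.7913 2.9724] w 0.05934715566566424 20.00028274487704 
shift [ 0.0005 -0.0062  0.0054] turn [ 0.0004  0.0002 -0.0005]
```

```bash
python3 -m pendant '[[1,0,0,-0.15,0,0,0],[1,0,0,-0.33,0,0,0],[1,0.2,0,-0.33,0,0,0],[1,0.4,0,-0.33,0,0,0],[1,0.6,0,-0.33,0,0,0],[1,0.8,0,-0.33,0,0,0],[1,1,0,-0.33,0,0,0],[1,1,0,-0.33,0,0,0]]' 20; python3 nx.py '[.538,.195,.15]'
```

```text
time: 3.9
ee_pos: [0.5403, 0.107, 0.2144]
eef_rot: [0.704, 0.71, 0.001, -0.001]
ft_force: [-0.6, -0.5, -0.2]
width: 0.0592
grip_force: 20.0
3.9 [0.5403 0.107  0.2144] j [ 0.352   0.2588 -0.7302  1.6606  0.1766  1.2894 -0.403 ] F [-0.59   -0.5124 -0.1625] w 0.05920864944359234 20.000258912332356 
shift [ 0.293  -0.0054  0.2154] turn [ 0.0001 -0.001   0.0037]
```

```bash
python3 -m pendant '[[1,0.15,0,0.05,0,0,0],[1,0.29,0,0.15,0,0,0],[1,0.29,0,0.23,0,0,0],[1,0.29,0,0.23,0,0,0],[1,0.29,0,0.23,0,0,0]]' 20; python3 nx.py '[.538,.195,.15]';python3 - <<'E'
from h import *
from bench import r,optics
np.set_printoptions(precision=4,suppress=True)
st=r.read_state();z=st["ee_pos"][2];print(st["ee_pos"])
for n in("wrist","top","scene"):
    c=optics.camera(n);pickle.dump(c,open(n+"2.pkl","wb"));cv2.imwrite(f"pics/{n}2.png",c["pixels"][:,:,::-1])
    try:
        cont,m=blob(c,(5,190,50),(22,255,255),tuple(np.r_[proj(c,[[.54,.19,z]])[0]-60,proj(c,[[.54,.19,z]])[0]+60].astype(int).clip(0,640)))
        P=onz(c,cont,z-.0006);e=cv2.fitEllipse((P[:,:2]*1000).astype(np.float32));print(n,cont.min(0),cont.max(0),e)
    except Exception as x: print(n,x)
w=pickle.load(open("wrist2.pkl","rb"))["pixels"];s=pickle.load(open("scene2.pkl","rb"))["pixels"]
b=cv2.resize(s[240:360,220:340],(480,480),interpolation=cv2.INTER_CUBIC)
cv2.imwrite("pics/m2.png",np.hstack([w[:,80:400][:,:320] if 0 else w[:,160:480],b])[:,:,::-1])
E
```

```text
time: 4.53
ee_pos: [0.5422, 0.187, 0.146]
eef_rot: [0.708, 0.706, 0.0, 0.0]
ft_force: [0.3, -0.2, -0.0]
width: 0.0591
grip_force: 20.0
4.525 [0.5422 0.187  0.146 ] j [ 0.1965  0.3814 -0.741   1.6833  0.2756  1.1834 -0.6161] F [ 0.3016 -0.1794 -0.027 ] w 0.05911319634874075 19.999758442863822 
shift [ 0.0265 -0.0141 -0.0133] turn [ 0.0005  0.0001 -0.0012]
[0.5422 0.187  0.146 ]
wrist [254. 264.] [373. 354.] ((540.364990234375, 193.0885772705078), (44.05660629272461, 48.71070861816406), 109.44217681884766)
top max() iterable argument is empty
scene OpenCV(4.12.0) /io/opencv/modules/imgproc/src/shapedescr.cpp:361: error: (-201:Incorrect size of input array) There should be at least 5 points to fit the ellipse in function 'fitEllipseNoDirect'
```

View pics/m2.png

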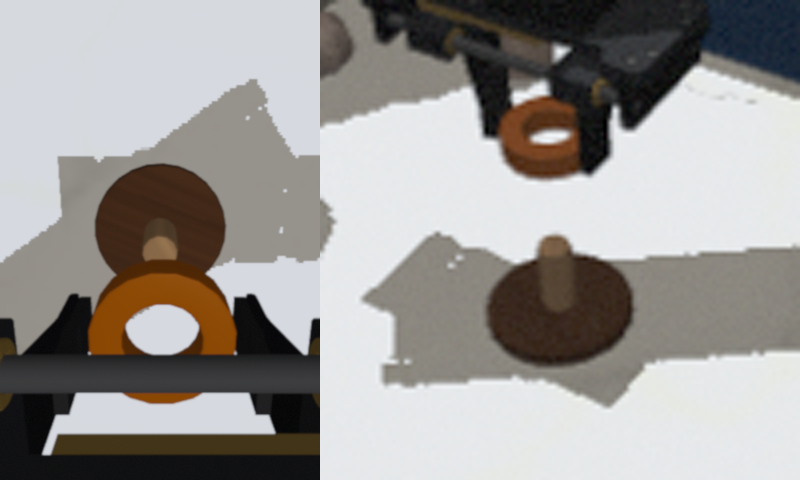

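The ring is held level. In the full wrist image its top face spans u 248–396 and v 272–403, and the pin top is at (319,249).

```bash
python3 - <<'E'
from h import *
np.set_printoptions(precision=4,suppress=True)
c=pickle.load(open("wrist2.pkl","rb"))
print("ring x ext",onz(c,[(249,337),(396,337)],.1454),"y ext",onz(c,[(322,272),(322,403)],.1454),"hole",onz(c,[(285,330),(359,330),(322,305)],.1454))
print("pin",onz(c,[(319,237),(319,249),(303,245),(336,245)],.06))
print("base",onz(c,[(255,228),(385,228),(320,164)],.012))
s=pickle.load(open("scene2.pkl","rb"))
S=lambda p:(np.array(p,float)-[320,0])/4+[220-.4,240-.4]
print("scene ring",onz(s,S([(543,127)]),.1454),"hole",onz(s,S([(549,131)]),.1454),"pin",onz(s,S([(555,245)]),.06))
E
python3 nx.py '[.5395,.195,.08]'
```

```text
ring x ext [[0.5138 0.1841 0.1454]
 [0.572  0.1839 0.1454]] y ext [[0.5428 0.2114 0.1454]
 [0.5426 0.1531 0.1454]] hole [[0.5282 0.1871 0.1454]
 [0.5573 0.187  0.1454]
 [0.5428 0.1978 0.1454]]
pin [[0.5411 0.2008 0.06  ]
 [0.5411 0.1935 0.06  ]
 [0.5318 0.196  0.06  ]
 [0.551  0.1959 0.06  ]]
base [[0.4965 0.1937 0.012 ]
 [0.5864 0.1933 0.012 ]
 [0.5417 0.2372 0.012 ]]
scene ring [[0.5447 0.1852 0.1454]] hole [[0.5395 0.1866 0.1454]] pin [[0.5395 0.1919 0.06  ]]
4.675 [0.5422 0.1874 0.1462] j [ 0.1964  0.381  -0.7415  1.6834  0.2756  1.183  -0.6165] F [ 0.0831  0.2405 -0.2342] w 0.0593291441084255 19.99996160622686 
shift [ 0.0252 -0.0096  0.2207] turn [ 0.0009 -0.     -0.001 ]
```

```bash
python3 -m pendant '[[1,0.029,-0.003,0.1,0,0,0],[1,0.029,-0.003,0.2,0,0,0],[1,0.029,-0.003,0.2,0,0,0],[1,0.029,-0.003,0.2,0,0,0]]' 20; python3 - <<'E'
from h import *
from bench import r,optics
p=r.read_state()["ee_pos"];print(p)
w=optics.camera("wrist");s=optics.camera("scene");pickle.dump((w,s),open("c3.pkl","wb"))
b=cv2.resize(s["pixels"][265:345,240:320],(480,480),interpolation=cv2.INTER_CUBIC)
cv2.imwrite("pics/m3.png",np.hstack([w["pixels"][:,160:480],b])[:,:,::-1])
E
```

```text
time: 5.18
ee_pos: [0.5414, 0.1967, 0.0865]
eef_rot: [0.708, 0.707, 0.001, 0.0]
ft_force: [-0.7, -0.4, -1.2]
width: 0.0596
grip_force: 20.0
[0.54140215 0.19669995 0.08654115]
```

View pics/m3.png

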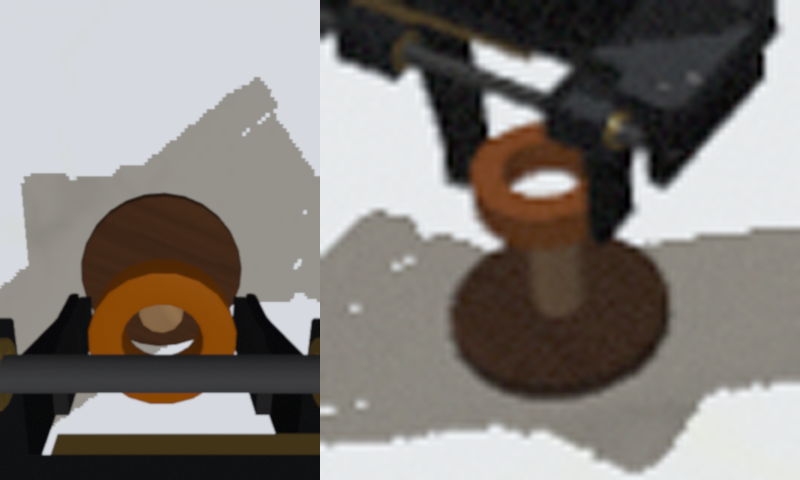

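The pin top shows inside the hole in the wrist view: near edge at (321,333), sides at u 299 and 342.

```bash
python3 - <<'E'
from h import *
np.set_printoptions(precision=4,suppress=True)
c,s=pickle.load(open("c3.pkl","rb"))
z=.0865-.0006
print("ring",onz(c,[(249,337),(396,337),(322,273),(322,403),(322,305)],z))
print("pin",onz(c,[(299,315),(342,315),(321,333)],.06))
print("base",onz(c,[(241,268),(401,268),(320,194)],.012))
S=lambda p:(np.array(p,float)-[320,0])/6+[240-.4,265-.4]
print("scene ring left edge,front",onz(s,S([(470,178),(535,222)]),z)," base L,R,front",onz(s,S([(450,310),(670,310),(548,391)]),.012))
print("pred", proj(s,[[.5414,.1917,z],[.5414,.1967,z]]),"pin",proj(s,[[.538,.193,.06],[.538,.193,.012]]))
E
python3 nx.py '[.5395,.195,.031]'
```

```text
ring [[0.513  0.1938 0.0859]
 [0.5712 0.1936 0.0859]
 [0.542  0.2207 0.0859]
 [0.5418 0.1628 0.0859]
 [0.5419 0.2075 0.0859]]
pin [[0.5314 0.1904 0.06  ]
 [0.5511 0.1904 0.06  ]
 [0.5414 0.1812 0.06  ]]
base [[0.4965 0.1958 0.012 ]
 [0.5865 0.1955 0.012 ]
 [0.541  0.2376 0.012 ]]
scene ring left edge,front [[0.564  0.2109 0.0859]
 [0.5264 0.2198 0.0859]]  base L,R,front [[0.578  0.2172 0.012 ]
 [0.4976 0.1736 0.012 ]
 [0.5162 0.2358 0.012 ]]
pred [[276.9238 292.5462]
 [275.7421 293.7709]] pin [[278.6056 301.3276]
 [280.0647 315.6371]]
5.275 [0.5416 0.1969 0.0867] j [ 0.1566  0.4531 -0.7184  1.7321  0.3336  1.0796 -0.6722] F [-0.1829  0.8358 -0.4826] w 0.059633412076575 19.999729762785137 
shift [-0.0063 -0.0073  0.1857] turn [ 0.0012 -0.0003 -0.0006]
```

```bash
python3 -m pendant '[[1,0,-0.001,0.05,0,0,0],[1,0,-0.001,0.1,0,0,0],[1,0,-0.001,0.14,0,0,0],[1,0,-0.001,0.14,0,0,0]]' 20 && python3 nx.py '[.5415,.197,.031]'
```

```text
time: 5.78
ee_pos: [0.5394, 0.1964, 0.0416]
eef_rot: [0.707, 0.707, -0.001, -0.001]
ft_force: [-0.4, 0.3, 0.3]
width: 0.0597
grip_force: 20.0
5.775 [0.5394 0.1964 0.0416] j [ 0.134   0.5097 -0.6928  1.7647  0.3771  1.0065 -0.7033] F [-0.4053  0.3431  0.3201] w 0.05970233682433038 19.999944646842778 
shift [0.0021 0.007  0.0353] turn [-0.0011  0.0003 -0.0003]
```

```bash
python3 -m pendant '[[1,0,0.003,0.034,0,0,0],[1,0,0.003,0.034,0,0,0],[-0.6,0,0.003,0.034,0,0,0],[-0.6,0,0.003,0.034,0,0,0],[-0.6,0,0.003,0.034,0,0,0],[-0.6,0,0.003,0.034,0,0,0]]' 20 && python3 nx.py '[.5415,.197,.031]'
```

```text
time: 6.52
ee_pos: [0.5413, 0.1967, 0.033]
eef_rot: [0.707, 0.707, 0.0, 0.0]
ft_force: [0.3, 0.5, -0.8]
width: 0.0695
grip_force: 0.0
6.525 [0.5413 0.1967 0.033 ] j [ 0.1283  0.523  -0.6863  1.7672  0.3883  0.9906 -0.7103] F [ 0.2643  0.5495 -0.7746] w 0.06950661307193023 0.0 
shift [0.0011 0.0008 0.0066] turn [ 0.0001  0.     -0.0005]
```

```bash
python3 -m pendant '[[-0.6,0,0,-0.1,0,0,0],[-0.6,0,0,-0.3,0,0,0],[-0.6,0,0,-0.5,0,0,0],[-0.6,-0.15,-0.15,-0.6,0,0,0],[-0.6,-0.35,-0.3,-0.6,0,0,0],[-0.6,-0.5,-0.4,-0.6,0,0,0],[-0.6,-0.7,-0.4,-0.6,0,0,0],[-0.6,-0.9,-0.4,-0.6,0,0,0]]' 20; python3 nx.py '[.425,-.196,.18]'; python3 - <<'E'
from h import *
from bench import r,optics
s=optics.camera("scene")
b=cv2.resize(s["pixels"][265:345,240:320],(480,480),interpolation=cv2.INTER_CUBIC)
cv2.imwrite("pics/m4.png",b[:,:,::-1])
E
```

```text
time: 7.52
ee_pos: [0.4203, -0.0707, 0.2136]
eef_rot: [0.707, 0.707, -0.0, 0.001]
ft_force: [0.4, -0.1, -0.3]
width: 0.0694
grip_force: 0.0
7.525 [ 0.4203 -0.0707  0.2136] j [ 0.6586 -0.0759 -0.5659  1.9569 -0.0411  1.247   0.1064] F [ 0.3605 -0.1363 -0.3431] w 0.06942638423212305 0.0 
shift [-0.4174  0.0157  0.1129] turn [ 0.0009  0.0009 -0.0003]
```

View pics/m4.png

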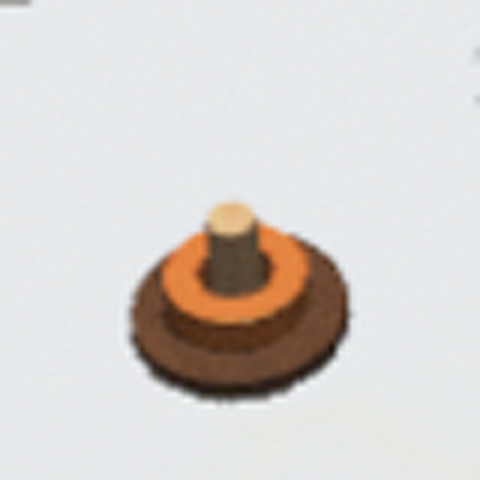

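The crop shows the ring lying flat on the base at (235,290), with the pin standing through it: it is seated. Next is the bar.

```bash
python3 -m pendant '[[0.05,-0.15,0.015,0.1,0,0,0],[0.05,-0.3,0.015,0.1,0,0,0],[0.05,-0.42,0.015,0.1,0,0,0],[0.05,-0.42,0.015,0.1,0,0,0],[0.05,-0.42,0.015,0.1,0,0,0]]' 40; python3 - <<'E'
from h import *
from bench import r,optics
np.set_printoptions(precision=4,suppress=True)
print(r.read_state()["ee_pos"],r.read_state()["width"])
c=optics.camera("wrist");pickle.dump(c,open("w5.pkl","wb"));cv2.imwrite("pics/w5.png",c["pixels"][:,:,::-1])
print(proj(c,[[.425,-.145,.091],[.425,-.245,.091]]))
E
```

```text
time: 8.2
ee_pos: [0.4255, -0.194, 0.1829]
eef_rot: [0.707, 0.707, 0.0, -0.0]
ft_force: [0.3, 0.4, -0.4]
width: 0.0417
grip_force: 0.0
[ 0.4255 -0.194   0.1829] 0.04165470024588434
[[320.1465 174.2943]
 [320.5955 332.2797]]
```

View pics/w5.png

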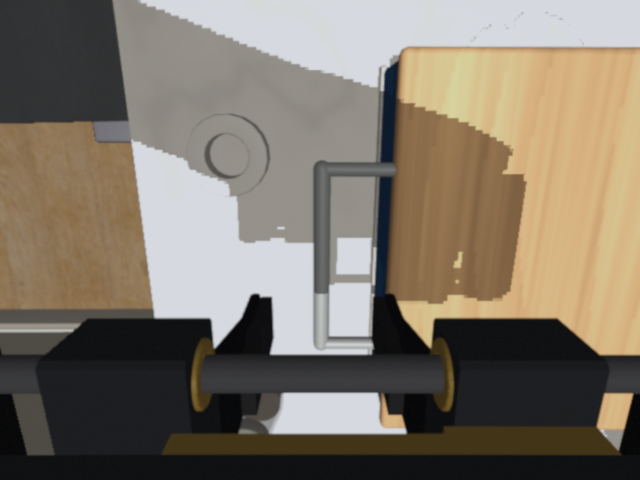

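The bar lies along u=321, from v=167 to v=342, which puts it at x≈0.4255 with its middle at y≈-0.196, centred between the fingers. I'll descend and grip.

```bash
python3 -m pendant '[[0.3,0,0,0,0,0,0],[0.3,-0.005,0,0.12,0,0,0],[0.3,-0.005,0,0.25,0,0,0],[0.3,-0.005,0,0.322,0,0,0],[0.3,-0.005,0,0.322,0,0,0],[1,-0.005,0,0.322,0,0,0],[1,-0.005,0,0.322,0,0,0],[1,-0.005,0,0.322,0,0,0]]' 40; python3 nx.py '[.4255,-.196,.086]'
```

```text
time: 9.25
ee_pos: [0.425, -0.1966, 0.0869]
eef_rot: [0.708, 0.707, -0.0, 0.0]
ft_force: [-0.7, 0.8, 10.1]
width: 0.0088
grip_force: 40.1
9.25 [ 0.425  -0.1966  0.0869] j [ 0.7505  0.1691 -0.4426  2.0126  0.088   0.9781  0.2629] F [-0.7096  0.8333 10.0583] w 0.008830835146558087 40.10087549686432 
shift [0.002  0.0017 0.003 ] turn [-0.0003  0.0003 -0.0006]
```

```bash
python3 -m pendant '[[1,0,0.004,-0.06,0,0,0],[1,0,0.014,-0.119,0,0,0],[1,0,0.029,-0.178,0,0,0],[1,0,0.048,-0.235,0,0,0],[1,0,0.048,-0.235,0,0,0]]' 40; python3 nx.py '[.4395,-.196,.1573]'
```

```text
time: 9.88
ee_pos: [0.439, -0.1966, 0.1576]
eef_rot: [0.708, 0.707, -0.001, -0.0]
ft_force: [-5.7, -0.7, -0.6]
width: 0.0085
grip_force: 40.0
9.875 [ 0.439  -0.1966  0.1576] j [ 0.7528  0.1087 -0.4487  1.9107  0.0532  1.1346  0.2824] F [-5.6876 -0.7    -0.6336] w 0.008520136969434064 40.01038670539856 
shift [0.0022 0.0017 0.001 ] turn [-0.0007  0.0003 -0.0007]
```

```bash
python3 -m pendant '[[1,0,0.025,-0.055,0,0,0],[1,0,0.054,-0.107,0,0,0],[1,0,0.088,-0.157,0,0,0],[1,0,0.126,-0.204,0,0,0],[1,0,0.168,-0.247,0,0,0],[1,0,0.214,-0.286,0,0,0],[1,0,0.214,-0.286,0,0,0],[1,0,0.214,-0.286,0,0,0]]' 40; python3 nx.py '[.5035,-.196,.243]'; python3 - <<'E'
from h import *
from bench import r,optics
np.set_printoptions(precision=4,suppress=True)
p=r.read_state()["ee_pos"];g=p+[0,0,.0045]
print("angle from tcp",np.degrees(np.arctan2(g[2]-.085,.632-g[0])-np.arctan2(.006,.207)), np.hypot(g[2]-.085,.632-g[0]))
s=optics.camera("scene");t=optics.camera("top");pickle.dump((s,t),open("c6.pkl","wb"))
a=cv2.resize(s["pixels"][150:290,270:430],(457,400),interpolation=cv2.INTER_CUBIC)
b=cv2.resize(t["pixels"][170:290,300:420],(400,400),interpolation=cv2.INTER_CUBIC)[:,:343]
cv2.imwrite("pics/m6.png",np.hstack([a,b])[:,:,::-1])
E
```

```text
time: 10.88
ee_pos: [0.5026, -0.1972, 0.2454]
eef_rot: [0.708, 0.706, -0.001, -0.0]
ft_force: [-18.8, 0.1, 19.7]
width: 0.0086
grip_force: 40.0
10.875 [ 0.5026 -0.1972  0.2454] j [ 0.7014  0.1731 -0.4623  1.6531  0.0815  1.3356  0.2237] F [-18.8281   0.0531  19.7238] w 0.008560388757294882 39.99202072620392 
shift [0.004  0.0029 0.0081] turn [-0.001   0.0009 -0.0011]
angle from tcp 50.23344052560824 0.20962620486883085
```

View pics/m6.png

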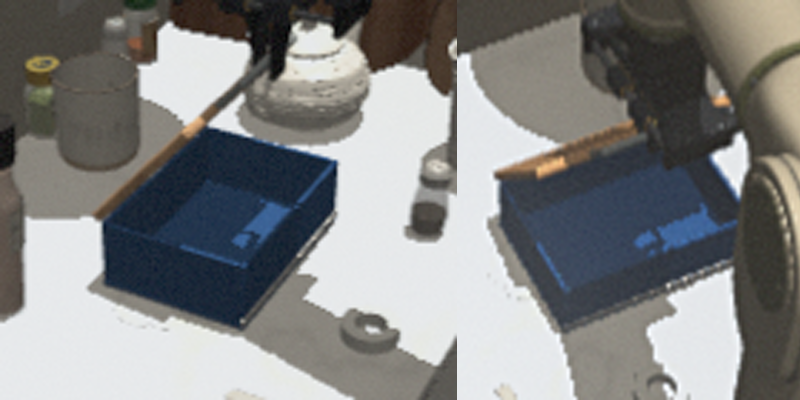

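The crops show the lid open and held at the bar, with its left edge running from (100,215) to (203,122) in the scene crop. I'll check the lid angle from that edge by ray casting onto the lid's side plane.

```bash
python3 - <<'E'
from h import *
np.set_printoptions(precision=4,suppress=True)
s,t=pickle.load(open("c6.pkl","rb"))
uv=np.array([(99,212),(203,122),(203,130),(106,217)],float)/2.857+[269.7,149.7]
o,d=ray(s,uv)
P=o+d*((-.079-o[1])/d[:,1])[:,None];print(P)
for i,j in((0,1),(3,2),(0,2)):
    v=P[j]-P[i];print(np.degrees(np.arctan2(v[2],-v[0])),np.hypot(v[0],v[2]))
# predicted left edge (top & bottom faces) for candidate angles
for a in(46,48,50,52,54):
    th=np.radians(a);Q=[]
    for rr,h in((0,.012),(.165,.012),(0,0),(.165,0)):
        Q.append([.629-rr*np.cos(th)+h*np.sin(th),-.079,.085+rr*np.sin(th)+h*np.cos(th)])
    print(a,((proj(s,Q)-[269.7,149.7])*2.857).round(0).tolist())
E
```

```text
[[ 0.63   -0.079   0.1002]
 [ 0.5115 -0.079   0.2344]
 [ 0.5114 -0.079   0.226 ]
 [ 0.6219 -0.079   0.0967]]
48.5407607736004 0.17901829024253194
49.5088915970749 0.17007405480610704
46.70363271786055 0.17285096749740528
46 [[93.0, 216.0], [192.0, 140.0], [100.0, 225.0], [200.0, 150.0]]
48 [[93.0, 216.0], [188.0, 136.0], [100.0, 225.0], [196.0, 146.0]]
50 [[92.0, 216.0], [183.0, 131.0], [100.0, 225.0], [192.0, 141.0]]
52 [[92.0, 216.0], [179.0, 127.0], [100.0, 225.0], [188.0, 136.0]]
54 [[92.0, 217.0], [174.0, 123.0], [100.0, 225.0], [183.0, 132.0]]
```

Both checks agree on about 50°. I'll ease the radial push slightly, hold, check the final state and hand in.

```bash
python3 -m pendant '[[1,0,-0.005,-0.003,0,0,0],[1,0,-0.005,-0.003,0,0,0],[1,0,-0.005,-0.003,0,0,0],[1,0,-0.005,-0.003,0,0,0]]' 40; python3 -c "
from bench import r
import numpy as np
p=r.read_state()['ee_pos']
for h in(.632,.629,.6265):print(np.degrees(np.arctan2(p[2]+.0045-.085,h-p[0])-.029))"
```

```text
time: 11.48
ee_pos: [0.5019, -0.1971, 0.2451]
eef_rot: [0.708, 0.706, -0.001, 0.0]
ft_force: [-7.2, -1.6, 7.1]
width: 0.0085
grip_force: 40.0
50.016011760150775
50.66466655194049
51.21402336501833
```

```bash
python3 -c "
from bench import r
print(r.close_job())"
```

```text
the job is handed in; nothing more can be done
None
```

The orange ring is fully down on its post, and the bin lid was handed in held by its bar at about 50°, at 11.5 s of the 51 s allowed; the hand-in gave no verdict.

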